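# Pop open the wide touch-lid waste bin

### The job

Two touch-lid bins stand on a raised platform on the compounding bench. Gently press the lid of the wider bin in at its pad with a fingertip and let go, so that the lid pops up and swings fully open by itself, and see that it stays open; do not push the lid back down once it has popped. Leave the narrower bin shut, and do not grasp, lift, shove or knock over either bin or the bottle, jar and mortar around them.

Things in the scene. Friction and masses are not known exactly. Their poses are not given: they have to be found in the camera images.
- wide_bin: The wider of two touch-lid bins: loose white plastic box 210 mm wide (its y), 170 deep (its x), 140 high, walls 8, grey lid let into its top, about 1 kg; stands on the left or the right. Origin: centre of its underside, on the platform. Its x points from the latch side (towards the robot, but for a yaw up to 0.4 rad either way) to the hinge side; z up.
- narrow_bin: The narrower of two touch-lid bins: loose white plastic box 120 mm wide (its y), 170 deep (its x), 140 high, walls 8, grey lid let into its top, about 1 kg; stands on the left or the right. Origin: centre of its underside, on the platform. Its x points from the latch side (towards the robot, but for a yaw up to 0.4 rad either way) to the hinge side; z up.
- wide_lid (a joint): Lid of the wider bin, hinge angle in rad. 0 = latched shut, flush with the rim (rests at about 0.008); negative = pressed in, stop at -0.06; positive = open, free edge rising, up to the stop at 1.2 (69 degrees), where its spring keeps it. Push-push latch: yields at about 2 N on the pad, reaches its stop (7 mm down at the pad) at about 4 N, rigid beyond (over 40 N is too much). Let go near the stop (6 mm or more), it is released.
- narrow_lid (a joint): Lid of the narrower bin, hinge angle in rad. 0 = latched shut, flush with the rim (rests at about 0.008); negative = pressed in, stop at -0.06; positive = open, free edge rising, up to the stop at 1.2 (69 degrees), where its spring keeps it. Same push-push latch; to be left alone.
- wide_press (a point): Centre of the top of the press pad on the wider bin's lid: a low boss 44 mm (bin y) x 26 mm (bin x), 2 mm proud of the lid, grey like the lid, on its middle line, 105 mm from the hinge line, 40 mm to the -x side of the bin's centre, 143 mm above the bin's underside when shut. Moves with the lid.
- narrow_press (a point): Centre of the top of the press pad on the narrower bin's lid: a low boss 44 mm (bin y) x 26 mm (bin x), 2 mm proud of the lid, grey like the lid, on its middle line, 105 mm from the hinge line, 40 mm to the -x side of the bin's centre, 143 mm above the bin's underside when shut. Moves with the lid.
- wide_hinge (a point): Middle of the wider lid's hinge line, along the bin's y, 65 mm to the +x side of its centre, 137 mm above its underside. Lid: 188 x 140 mm, 6 thick. Once released and let go it swings up and over the hinge side, fully open in 1 to 2 s, pushing about 2 N on a finger in its way; a press under 4 mm leaves it latched, and an open lid pushed all the way down latches again.
- platform: Fixed grey raised platform on which both bins stand, 390 x 760 mm; its flat top stands 15 to 50 mm above the bench, different each time. Origin: centre of its block, 50 mm below its top.
- amber_bottle: Bystander: closed brown glass bottle, 62 mm across, 170 mm high, upright, left of the bins. Origin: centre of its underside.
- ointment_jar: Bystander: closed white plastic jar, 56 mm across, 50 mm high, upright, left of the bins, on the robot's side of the bottle. Origin: centre of its underside.
- mortar: Bystander: clear glass bowl, 110 mm across the rim, 65 mm high, right of the bins. Origin: centre of its underside.
Not all that is in view belongs to the job. What is shaped like the narrow_bin but orange is not meant.

How it is judged:
By the outcome, as a careful person would: the job done as asked, in the order asked, and still so for the second after the job is handed in, with the robot touching nothing.
It also fails if it takes over 32 s, if anything falls off the work surface, if the arm or the gripper's body presses on something with over 40 N, if the wrist force passes 120 N, or if a joint passes its speed limit or range.

### The arm

A 6-joint arm with a two-finger parallel gripper is mounted at the origin on the work surface. World frame = base frame: x ahead of the robot, y to its left, z up, the work surface at z = 0. Lengths are in m, angles in degrees, forces in N, time in s.
With the tool pointing down it reaches from about 0.35 to 0.925 m from the base axis. Payload 6.4 kg.
Tool frame: the origin (TCP) lies at the centre of the arm's flange, where the gripper is bolted on; the fingertips stand 199 mm ahead of it and the grasp point (between the pads) lies 180 mm ahead of it; y points along the fingers, z is the direction in which the jaws open and shut, and the axes are right-handed (so a half turn about y gives the same grasp; the last joint's range is limited). The gripper opens to 94 mm and grips with 3 to 60 N. Pads are 16 mm wide; open, the fingers measure 119 mm over their backs; the gripper's body (75 mm by 177 mm) begins 78 mm behind the grasp point.
Start: joints at [62.447, 14.043, 89.255, -0, 76.702, -9.975], TCP at [0.196, 0.62, 0.405] pointing down, gripper open.
Joint ranges: [-179.41, 179.41], [-58.25, 129.5], [7.25, 145.43], [-54.29, 234.29], [11.92, 165.04], [-157.13, 157.13]. Speed limits (degrees/s): [147.25, 147.25, 180, 180, 180, 180].

### API

Orientations are given as [roll, pitch, yaw] about the fixed x, y, z axes, in that order (R = Rz(yaw) Ry(pitch) Rx(roll)).
In Python, from workcell import bot gives the robot as it stands. The module is installed in compiled form; this text tells all that it offers.
- The arm moves only by the shell command python3 -m inch 'ROWS' [FORCE]. ROWS is JSON, a list of rows, each an object of numbers: "ax", "ay", "az": the turn, a rotation vector about the tool's x, y, z in degrees; "tx", "ty", "tz": the shift along the tool's x, y, z in mm; "jaw": the gripper command: -1 is shut, 1 is fully open, values between are in proportion. A call has 1 to 5 rows; each row is the pose to reach, as a shift and turn from the pose commanded when the call began, along the tool's axes at that moment; what a row does not reach only later rows make up. A row lasts 1/8 s, in which the tool goes at most 62.5 mm and 10.7 degrees, less where a joint would pass 70% of its speed; a pose out of reach is approached as far as the arm can. A call with a gripper value outside its range is refused whole. The fingers move at their own pace and stop on an object; FORCE is the grip in N (left out, the last holds). Time passes only in rows, so rows that repeat a pose let the fingers close. It gives the time, the measured TCP pose, the force and the opening at its end, in the units of the state.
- bot.read_state(): the state, without advancing time (a new reading comes with each control period).
- bot.capture(name): name is "side" or "top" or "wrist"; returns the picture (384x512x3 uint8, red, green, blue); there is no depth.
- bot.camera_params(name): a dict with "camera_matrix" (3x3 intrinsics, pixels), "view" (4x4, takes a point from world to camera coordinates); the wrist camera has in their place "tool_from_camera" (4x4, takes a point from camera to tool coordinates, whose origin is the TCP and whose axes are the tool frame's). Camera axes: x right, y down, z forward; pixel columns grow to the right and rows downward; lengths in m; the calibration is good to about 2 mm. A picture is of the moment at which its call begins: read the wrist's pose just before it. camera_params takes no time and is no camera call.
- bot.close_job(): hands the job in, once; it reports no verdict.
The state is a dict: "time": time; "joint_pos": joint angles; "qd": joint speeds; "effort": joint torques, N m; "position": TCP position; "ee_rot": TCP orientation; "ft_force": force on the tool from outside, world axes, zero at the start; "ft_torque": the same for the moment, N m; "finger_gap": finger opening in m.
Only numpy, scipy, OpenCV 4.12 (cv2) and the standard library are available. Lean on these libraries where they do the work, as an engineer would, in place of code of your own. Each camera call takes 0.05 s, during which the arm holds its last target.

## Working session

There is one attempt and no reset: what is moved stays moved. The work goes in short steps, Python scripts to look and compute and a shell command to move; the robot and the scene stay as the last step left them, time stands still between calls to the robot, and variables do not carry over. Pictures are saved under pics/ and viewed, and the job is handed in when it is done.

```bash
mkdir -p pics; python3 - <<'E'
from workcell import bot
import cv2,numpy as np
np.set_printoptions(precision=4,suppress=True)
s=bot.read_state();print(s)
for n in("side","top","wrist"):
    cv2.imwrite(f"pics/{n}0.png",bot.capture(n)[:,:,::-1]); print(n,bot.camera_params(n))
E
```

```text
{'time': 0.0, 'joint_pos': array([62.4463, 14.0849, 89.3213,  0.0002, 76.701 , -9.9737]), 'qd': array([ 0.0206,  0.0218, -0.0572, -0.0198, -0.0492,  0.0598]), 'effort': array([ -0.0002, -41.5823, -31.4603,   0.0686,   0.033 ,  -0.0002]), 'position': array([0.1962, 0.6195, 0.4036]), 'ee_rot': array([-90.1055,   0.0188, -17.5801]), 'ft_force': array([ 0.0086, -0.2518, -0.003 ]), 'ft_torque': array([ 0.0265, -0.052 , -0.0087]), 'finger_gap': 0.09373757091660279}
side {'camera_matrix': array([[382.3341,   0.    , 256.1778],
       [  0.    , 382.3341, 192.0058],
       [  0.    ,   0.    ,   1.    ]]), 'view': array([[ 0.0233, -0.9997, -0.006 , -0.0796],
       [-0.9491, -0.0202, -0.3142,  0.459 ],
       [ 0.314 ,  0.013 , -0.9493,  1.3916],
       [ 0.    ,  0.    ,  0.    ,  1.    ]])}
top {'camera_matrix': array([[351.9888,   0.    , 252.1998],
       [  0.    , 351.9888, 189.5069],
       [  0.    ,   0.    ,   1.    ]]), 'view': array([[-0.0089, -1.    ,  0.0012, -0.0632],
       [-0.9821,  0.0086, -0.1883,  0.464 ],
       [ 0.1883, -0.0029, -0.9821,  1.2135],
       [ 0.    ,  0.    ,  0.    ,  1.    ]])}
wrist {'camera_matrix': array([[342.0631,   0.    , 259.8369],
       [  0.    , 342.0631, 191.699 ],
       [  0.    ,   0.    ,   1.    ]]), 'tool_from_camera': array([[ 0.0008,  0.9728,  0.2315, -0.0662],
       [-0.0005, -0.2315,  0.9728,  0.0204],
       [ 1.    , -0.0009,  0.0003, -0.0008],
       [ 0.    ,  0.    ,  0.    ,  1.    ]])}
```

View pics/side0.png

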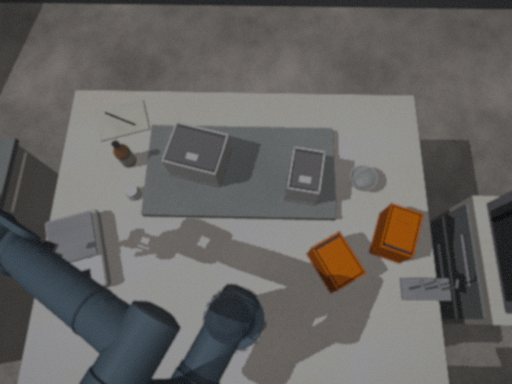

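View pics/top0.png

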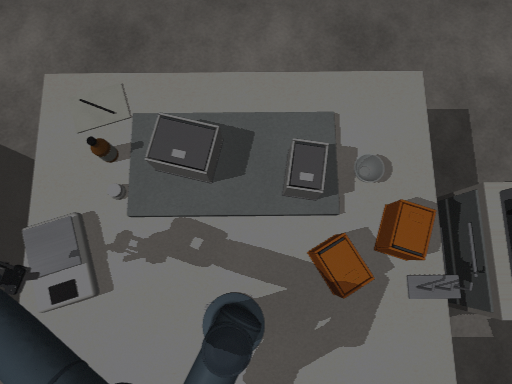

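View pics/wrist0.png

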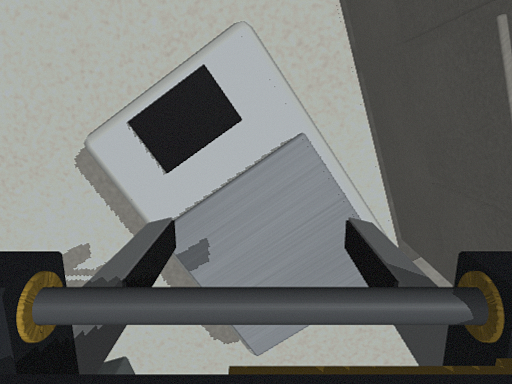

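Candidates in the top view:
- White bin at left, (183,147), lid pad (178,153). It is clearly wider.
- White bin at right, (308,168), pad (306,177). It is the narrow one.
- Orange bins at (340,265) and (405,230). These are decoys.

I choose the left bin and check it in a close crop.

```bash
python3 - <<'E'
import cv2,numpy as np
a=cv2.imread("pics/top0.png")[105:190,140:225]; b=cv2.imread("pics/side0.png")[115:195,155:240]
f=lambda i:cv2.resize(i,(395,395),interpolation=cv2.INTER_CUBIC)
cv2.imwrite("pics/crop0.png",np.hstack([f(a),f(b)]))
for n,(x,y) in(("top",(178,153)),("side",(192,157))):
    g=cv2.cvtColor(cv2.imread(f"pics/{n}0.png"),cv2.COLOR_BGR2GRAY); print(n);print(g[y-8:y+9,x-12:x+13])
E
```

```text
top
[[ 63  62  63  63  63  62  64  62  62  62  63  64  62  63  63  63  63  63
   63  63  63  63  63  62  63]
 [ 63  62  64  63  62  64  61  63  62  62  62  62  62  62  62  63  62  62
   63  63  62  62  63  62  62]
 [ 63  63  62  62  63  64  63  62  62  63  64  62  62  62  63  63  63  62
   62  63  62  62  62  63  62]
 [ 62  64  62  63  62  63  64  64  61  63  61  63  62  63  63  62  62  62
   63  62  63  62  61  61  61]
 [ 62  63  62  62  62  62  77 106 115 109  94  83  64  59  62  63  63  62
   63  63  63  63  63  63  62]
 [ 63  62  62  63  63  63  83 115 116 115 115 116 115 114 109  87  71  62
   63  62  63  62  61  63  63]
 [ 62  62  62  63  63  65  87 115 115 116 116 116 117 115 115 116 115 115
  110  86  63  62  63  62  61]
 [ 63  63  62  62  62  75 102 114 116 116 115 115 115 116 116 116 116 116
  115 103  62  63  63  63  64]
 [ 62  62  62  63  63  78 107 116 115 116 116 115 116 116 116 116 115 116
  114  97  54  62  63  63  62]
 [ 63  63  63  63  64  86 115 115 115 116 116 117 116 115 116 116 115 115
  108  81  62  63  62  62  62]
 [ 61  62  62  63  68  91 115 115 115 116 116 
[... 1780 characters left out ...]
10 118 120 126 130 137 139 137 123 103
   86  81  79  84  82  85  83]
 [ 83  80  82  84  84  83  86  87  93  91 100 103 110 117 120 123 110  92
   83  79  86  82  79  82  84]
 [ 80  82  81  85  82  79  85  81  83  86  81  87  89  93  95  99  96  85
   83  82  80  85  81  80  85]
 [ 71  70  75  82  79  79  81  79  83  85  84  79  82  85  81  83  85  82
   82  84  82  81  85  84  81]
 [ 85  82  82  78  76  72  77  76  78  79  83  81  82  83  83  83  84  84
   86  79  83  80  81  81  83]
 [111 107 103  95  85  83  82  79  70  72  77  79  78  80  82  84  81  82
   85  85  79  82  83  79  81]
 [117 119 121 117 109 107 102  95  86  79  75  74  72  74  77  76  76  82
   80  82  84  84  85  83  81]]
```

View pics/crop0.png

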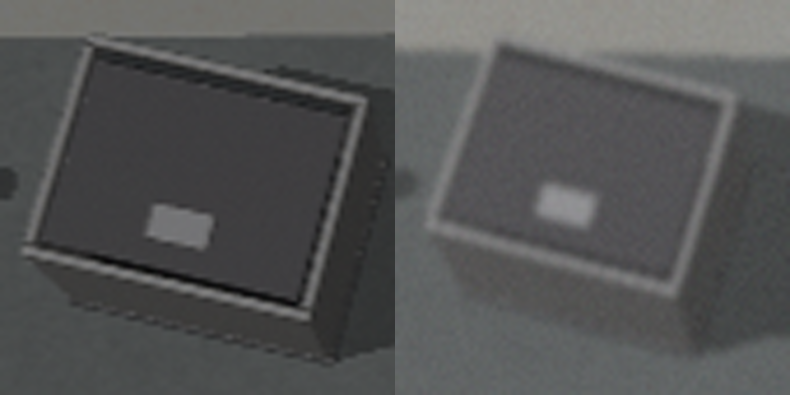

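```bash
cat > h.py <<'E'
import numpy as np,cv2
from workcell import bot
np.set_printoptions(precision=4,suppress=True)
def P(n):
    c=bot.camera_params(n);return c["camera_matrix"]@c["view"][:3]
def tri(a,b,n1="top",n2="side"):
    X=cv2.triangulatePoints(P(n1),P(n2),np.float64(a).reshape(2,1),np.float64(b).reshape(2,1));return (X[:3]/X[3]).ravel()
def plane(n,uv,z):
    c=bot.camera_params(n);V=c["view"];d=V[:3,:3].T@np.linalg.inv(c["camera_matrix"])@[*uv,1];o=-V[:3,:3].T@V[:3,3]
    return o+d*(z-o[2])/d[2]
def cen(n,x,y,r=11,file=None):
    g=cv2.cvtColor(cv2.imread(file or f"pics/{n}0.png"),cv2.COLOR_BGR2GRAY).astype(float)
    w=g[y-6:y+6,x-r:x+r+1];w=np.clip(w-np.median(w if 0 else g[y-7,x-r:x+r])-5,0,None)
    yy,xx=np.mgrid[y-6:y+6,x-r:x+r+1];return (w*xx).sum()/w.sum(),(w*yy).sum()/w.sum()
E
python3 - <<'E'
from h import *
for n in("top","side"):
    V=bot.camera_params(n)["view"];print(n,"cam",-V[:3,:3].T@V[:3,3])
for t,s in(((178,153),(192,157)),((306,177),(305,180))):
    a=cen("top",*t);b=cen("side",*s);print(a,b,tri(a,b))
    for z in(.158,.175,.193): print(z,plane("top",a,z),plane("side",b,z))
# rim outer corners (crop px -> image): top scale 85/395; side 85/395,80/395
T=np.array([[89,40],[365,100],[310,315],[25,250]])*85/395+[140-.4,105-.4]
S=np.c_[(np.array([[498,45],[737,97],[672,293],[430,225]])-[395,0])]*[85/395,80/395]+[155-.4,115-.4]
X=np.array([tri(a,b) for a,b in zip(T,S)]);print(X)
for z in(.155,.17,.19):
    for n,U in(("top",T),("side",S)):
        Q=np.array([plane(n,u,z) for u in U]);e=np.roll(Q,-1,0)-Q
        print(z,n,np.linalg.norm(e,axis=1),Q.mean(0),np.degrees(np.arctan2(e[[1,3],0]*[-1,1],e[[1,3],1]*[1,-1])),np.degrees(np.arctan2(e[[0,2],0],e[[0,2],1])))
E
```

```text
top cam [ 0.2266 -0.0637  1.2792]
side cam [ 0.0006 -0.0884  1.4648]
(np.float64(178.14432109308282), np.float64(153.20708795900939)) (np.float64(191.3485318691812), np.float64(156.1267605633803)) [0.5595 0.171  0.1787]
0.158 [0.566  0.1769 0.158 ] [0.5683 0.1739 0.158 ]
0.175 [0.5608 0.1732 0.175 ] [0.5609 0.1705 0.175 ]
0.193 [0.5554 0.1694 0.193 ] [0.5531 0.1669 0.193 ]
(np.float64(306.03322751322753), np.float64(176.2035978835979)) (np.float64(304.70871817977024), np.float64(178.98715927010588)) [ 0.4829 -0.2435  0.1663]
0.158 [ 0.4843 -0.2433  0.158 ] [ 0.4865 -0.2459  0.158 ]
0.175 [ 0.4804 -0.2406  0.175 ] [ 0.4802 -0.2438  0.175 ]
0.193 [ 0.4763 -0.2377  0.193 ] [ 0.4735 -0.2417  0.193 ]
[[0.7172 0.2501 0.1319]
 [0.6533 0.0415 0.1737]
 [0.5014 0.0846 0.1521]
 [0.5444 0.279  0.1724]]
0.155 top [0.2075 0.1641 0.2094 0.1632] [0.6049 0.1658 0.155 ] [76.8459 76.1671] [-166.6505   13.6181]
0.155 side [0.2038 0.1682 0.2032 0.158 ] [0.6044 0.1623 0.155 ] [74.8866 74.9521] [-168.4458   14.4344]
0.17 top [0.2047 0.162  0.2066 0.161 ] [0.5999 0.1627 0.17  ] [76.8459 76.1671] [-166.6505   13.6181]
0.17 side [0.2015 0.1663 0.2009 0.1562] [0.5975 0.1594 0.17  ] [74.8866 74.9521] [-168.4458   14.4344]
0.19 top [0.201  0.159  0.2029 0.1581] [0.5931 0.1586 0.19  ] [76.8459 76.1671] [-166.6505   13.6181]
0.19 side [0.1984 0.1637 0.1978 0.1537] [0.5883 0.1556 0.19  ] [74.8866 74.9521] [-168.4458   14.4344]
```

The crop shows one press pad on the wide left bin, at (178,153) top and (191,156) side. It triangulates to about (0.561, 0.172), z about 0.17±0.02, bin yaw about -14°. The given range for the pad top is 0.158–0.193, so this fits. Next I raise the tool, shut the jaws and go above the pad.

```bash
python3 -m inch '[{"ty":-60,"jaw":-1},{"ty":-90,"tx":60,"tz":-40,"jaw":-1},{"ty":-90,"tx":120,"tz":-80,"jaw":-1},{"ty":-90,"tx":170,"tz":-110,"jaw":-1},{"ty":-90,"tx":220,"tz":-145,"jaw":-1}]' 10; python3 -m inch '[{"tx":52,"tz":-34,"ay":-4},{"tx":104,"tz":-68,"ay":-4},{"tx":156,"tz":-102,"ay":-4},{"tx":208,"tz":-136,"ay":-4},{"tx":263,"tz":-171,"ay":-4}]'; python3 -m inch '[{"tx":0},{"tx":0}]'
python3 - <<'E'
from h import *
s=bot.read_state();print(s)
np.save("w1.npy",np.r_[s["position"],s["ee_rot"]])
cv2.imwrite("pics/wrist1.png",bot.capture("wrist")[:,:,::-1])
E
```

```text
{'time': 0.15, 'joint_pos': array([62.4447, 14.074 , 89.3084, -0.0007, 76.7019, -9.9746]), 'qd': array([-0.0019, -0.1928, -0.0892,  0.0458, -0.0954, -0.1041]), 'effort': array([  0.0017, -41.6264, -31.4983,   0.0686,   0.0316,  -0.0001]), 'position': array([0.1962, 0.6195, 0.4038]), 'ee_rot': array([-90.0831,   0.0139, -17.5806]), 'ft_force': array([-0.1007, -0.5241,  1.0361]), 'ft_torque': array([-0.0364,  0.0042,  0.0015]), 'finger_gap': 0.09387566925395169}$[0]: bad value
$[0]: bad value
$[0]: bad value
```

View pics/wrist1.png

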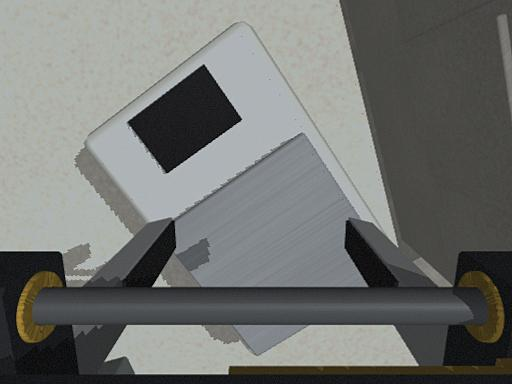

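The rows were refused, apparently because every field has to be given, so nothing moved. I repeat the move with full rows.

```bash
python3 -m inch '[{"ax":0,"ay":0,"az":0,"tx":0,"ty":-60,"tz":0,"jaw":-1},{"ax":0,"ay":0,"az":0,"tx":45,"ty":-90,"tz":-30,"jaw":-1},{"ax":0,"ay":0,"az":0,"tx":95,"ty":-90,"tz":-63,"jaw":-1},{"ax":0,"ay":0,"az":0,"tx":145,"ty":-90,"tz":-95,"jaw":-1},{"ax":0,"ay":0,"az":0,"tx":195,"ty":-90,"tz":-128,"jaw":-1}]' 10
```

```text
time: 0.82
position: [0.3443, 0.4372, 0.4946]
ee_rot: [-90.0, -0.0, -17.6]
ft_force: [0.5, 0.9, -0.2]
finger_gap: 0.0477
```

```bash
python3 -m inch '[{"ax":0,"ay":-4,"az":0,"tx":50,"ty":0,"tz":-33,"jaw":-1},{"ax":0,"ay":-4,"az":0,"tx":100,"ty":0,"tz":-65,"jaw":-1},{"ax":0,"ay":-4,"az":0,"tx":150,"ty":0,"tz":-98,"jaw":-1},{"ax":0,"ay":-4,"az":0,"tx":200,"ty":0,"tz":-131,"jaw":-1},{"ax":0,"ay":-4,"az":0,"tx":250,"ty":0,"tz":-163,"jaw":-1}]'; python3 -m inch '[{"ax":0,"ay":0,"az":0,"tx":37,"ty":0,"tz":-28,"jaw":-1},{"ax":0,"ay":0,"az":0,"tx":37,"ty":0,"tz":-28,"jaw":-1},{"ax":0,"ay":0,"az":0,"tx":37,"ty":0,"tz":-28,"jaw":-1}]'
python3 - <<'E'
from h import *
s=bot.read_state();print(s)
np.save("w1.npy",np.r_[s["position"],s["ee_rot"]])
cv2.imwrite("pics/wrist1.png",bot.capture("wrist")[:,:,::-1])
E
```

```text
time: 1.45
position: [0.5335, 0.2061, 0.4946]
ee_rot: [-90.0, -0.0, -13.6]
ft_force: [0.7, 1.8, -0.5]
finger_gap: 0.0008
time: 1.82
position: [0.5617, 0.1723, 0.4944]
ee_rot: [-90.0, 0.0, -13.6]
ft_force: [-0.2, 0.3, -0.4]
finger_gap: 0.0005
{'time': 1.825, 'joint_pos': array([  6.0036,   2.2278,  93.    ,   0.0201,  84.8125, -70.4268]), 'qd': array([ 1.2846, -0.5623,  0.2697, -0.1492, -0.0716, -0.0419]), 'effort': array([ -1.0304, -33.8663, -32.8612,  -0.0227,   0.0598,  -0.0013]), 'position': array([0.5617, 0.1723, 0.4944]), 'ee_rot': array([-89.9947,   0.0447, -13.5714]), 'ft_force': array([-0.2049,  0.3475, -0.3723]), 'ft_torque': array([-0.0277, -0.0831,  0.0459]), 'finger_gap': 0.0004909097051170717}
```

View pics/wrist1.png

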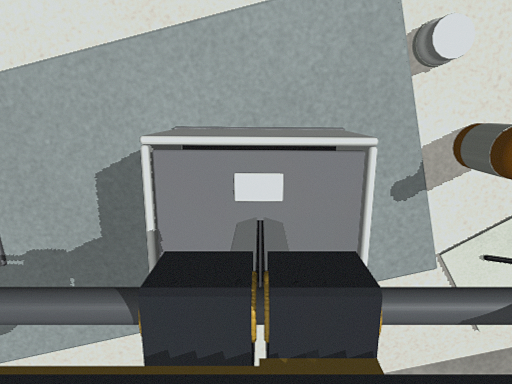

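The wrist view shows the wide bin square to the image, with its pad at about cols 234–284, rows 173–201. The fingers are closed just behind it, with their tips around (262,220).

```bash
python3 - <<'E'
from h import *
from scipy.spatial.transform import Rotation as R
im=cv2.imread("pics/wrist1.png");g=cv2.cvtColor(im,cv2.COLOR_BGR2GRAY)
print("row 187",g[187,140:160],g[187,228:240],g[187,278:290],g[187,362:382]); print("col 245",g[168:178,245],g[196:206,245])
m=(g[165:210,225:295]>175).astype(np.uint8)
c=max(cv2.findContours(m,0,2)[0],key=cv2.contourArea);(x,y),sz,an=cv2.minAreaRect(c);print(x+225,y+165,sz,an,m.sum())
w=np.load("w1.npy");c=bot.camera_params("wrist");T=c["tool_from_camera"];Rw=R.from_euler("xyz",w[3:],degrees=True).as_matrix()
o=w[:3]+Rw@T[:3,3];k=np.linalg.inv(c["camera_matrix"])
def pl(u,v,z):
    d=Rw@T[:3,:3]@k@[u,v,1];return o+d*(z-o[2])/d[2]
for z in(.15,.16,.17,.18,.19):
    L=pl(233.5,187,z);Rr=pl(283.5,187,z);print(z,"padw",np.linalg.norm(L-Rr),"ctr",pl(x+225,y+165,z),"top",plane("top",cen("top",178,153),z))
    print("   rimw",np.linalg.norm(pl(140.5,140,z-.003)-pl(378,140,z-.003)))
E
```

```text
row 187 [ 99 100  86 152 191 214 218 216 217 217 201 158  89  63  66  99 120 123
 120 120] [123 120 121 120 121 103 163 214 219 216 215 214] [217 215 215 218 213 148 114 119 120 121 121 119] [ 97  87  87  97 132 161 187 211 216 217 219 208 162 138 142 142 146 143
 146 144]
col 245 [120 122 121 119  91 191 219 218 215 215] [217 215 217 221 217 118 109 121 121 120]
258.5 186.5 (27.0, 47.0) 90.0 1340
0.15 padw 0.048517895002149515 ctr [0.5665 0.1692 0.15  ] top [0.5684 0.1786 0.15  ]
   rimw 0.22527778495941467
0.16 padw 0.047020521809961566 ctr [0.5643 0.1697 0.16  ] top [0.5654 0.1764 0.16  ]
   rimw 0.2183889786374364
0.17 padw 0.04552314861777365 ctr [0.5622 0.1703 0.17  ] top [0.5624 0.1743 0.17  ]
   rimw 0.21150017231545803
0.18 padw 0.044025775425585785 ctr [0.56   0.1708 0.18  ] top [0.5593 0.1721 0.18  ]
   rimw 0.20461136599347965
0.19 padw 0.04252840223339786 ctr [0.5579 0.1714 0.19  ] top [0.5563 0.17   0.19  ]
   rimw 0.19772255967150137
```

All views agree: pad centre at (0.561, 0.171), z about 0.17–0.183, within 1.5 mm of the TCP axis. I go down to tip z about 0.196, then in small steps with the force checked.

```bash
python3 -m inch '[{"ax":0,"ay":0,"az":0,"tx":0,"ty":40,"tz":-1,"jaw":-1},{"ax":0,"ay":0,"az":0,"tx":0,"ty":75,"tz":-1,"jaw":-1},{"ax":0,"ay":0,"az":0,"tx":0,"ty":98,"tz":-1,"jaw":-1},{"ax":0,"ay":0,"az":0,"tx":0,"ty":98,"tz":-1,"jaw":-1},{"ax":0,"ay":0,"az":0,"tx":0,"ty":98,"tz":-1,"jaw":-1}]'
python3 -m inch '[{"ax":0,"ay":0,"az":0,"tx":0,"ty":2,"tz":0,"jaw":-1},{"ax":0,"ay":0,"az":0,"tx":0,"ty":4,"tz":0,"jaw":-1},{"ax":0,"ay":0,"az":0,"tx":0,"ty":4,"tz":0,"jaw":-1}]'
python3 - <<'E'
from h import *
s=bot.read_state();print(s["time"],s["position"],s["ft_force"])
cv2.imwrite("pics/wrist2.png",bot.capture("wrist")[:,:,::-1])
E
```

```text
time: 2.5
position: [0.5617, 0.1718, 0.3981]
ee_rot: [-90.0, -0.1, -13.5]
ft_force: [0.3, -0.4, 0.3]
finger_gap: 0.0005
time: 2.88
position: [0.5618, 0.1709, 0.3928]
ee_rot: [-90.0, -0.0, -13.6]
ft_force: [-1.0, -0.2, -0.2]
finger_gap: 0.0006
2.875 [0.5618 0.1709 0.3928] [-0.9564 -0.157  -0.1509]
```

View pics/wrist2.png

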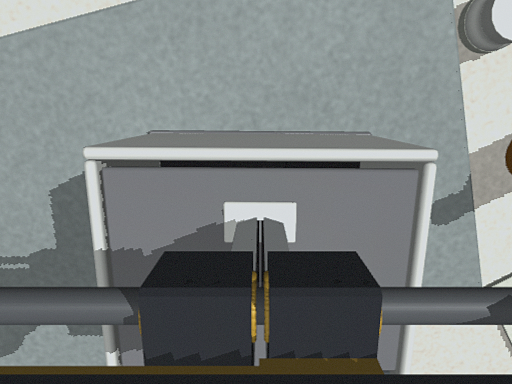

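The tip sits above the pad (pad 225–297 × 203–243, tip at (262,219)), with no contact yet. I continue in small steps.

```bash
python3 -m inch '[{"ax":0,"ay":0,"az":0,"tx":0,"ty":2,"tz":0,"jaw":-1},{"ax":0,"ay":0,"az":0,"tx":0,"ty":4,"tz":0,"jaw":-1},{"ax":0,"ay":0,"az":0,"tx":0,"ty":4,"tz":0,"jaw":-1}]'
python3 -m inch '[{"ax":0,"ay":0,"az":0,"tx":0,"ty":2,"tz":0,"jaw":-1},{"ax":0,"ay":0,"az":0,"tx":0,"ty":4,"tz":0,"jaw":-1},{"ax":0,"ay":0,"az":0,"tx":0,"ty":4,"tz":0,"jaw":-1}]'
```

```text
time: 3.3
position: [0.5617, 0.1709, 0.3883]
ee_rot: [-90.0, 0.0, -13.6]
ft_force: [0.0, -0.1, -0.3]
finger_gap: 0.0002
time: 3.68
position: [0.5617, 0.171, 0.3844]
ee_rot: [-90.0, 0.0, -13.6]
ft_force: [0.0, -0.3, 0.4]
finger_gap: 0.0005
```

```bash
python3 -m inch '[{"ax":0,"ay":0,"az":0,"tx":0,"ty":1,"tz":0,"jaw":-1},{"ax":0,"ay":0,"az":0,"tx":0,"ty":2,"tz":0,"jaw":-1},{"ax":0,"ay":0,"az":0,"tx":0,"ty":2,"tz":0,"jaw":-1}]'
```

```text
time: 4.05
position: [0.5618, 0.171, 0.3825]
ee_rot: [-90.0, 0.0, -13.6]
ft_force: [0.7, 0.4, 0.2]
finger_gap: 0.0004
```

```bash
python3 -m inch '[{"ax":0,"ay":0,"az":0,"tx":0,"ty":1,"tz":0,"jaw":-1},{"ax":0,"ay":0,"az":0,"tx":0,"ty":2,"tz":0,"jaw":-1},{"ax":0,"ay":0,"az":0,"tx":0,"ty":2,"tz":0,"jaw":-1}]'
```

```text
time: 4.42
position: [0.5618, 0.171, 0.3805]
ee_rot: [-90.0, 0.0, -13.6]
ft_force: [0.9, 0.8, 0.0]
finger_gap: 0.0007
```

```bash
python3 -m inch '[{"ax":0,"ay":0,"az":0,"tx":0,"ty":1,"tz":0,"jaw":-1},{"ax":0,"ay":0,"az":0,"tx":0,"ty":2,"tz":0,"jaw":-1},{"ax":0,"ay":0,"az":0,"tx":0,"ty":2,"tz":0,"jaw":-1}]'
```

```text
time: 4.8
position: [0.5618, 0.171, 0.3785]
ee_rot: [-90.0, 0.0, -13.6]
ft_force: [-0.7, -0.2, -0.1]
finger_gap: 0.0008
```

```bash
python3 -m inch '[{"ax":0,"ay":0,"az":0,"tx":0,"ty":1,"tz":0,"jaw":-1},{"ax":0,"ay":0,"az":0,"tx":0,"ty":2,"tz":0,"jaw":-1},{"ax":0,"ay":0,"az":0,"tx":0,"ty":2,"tz":0,"jaw":-1}]'
```

```text
time: 5.18
position: [0.5618, 0.171, 0.3765]
ee_rot: [-90.0, 0.0, -13.6]
ft_force: [0.4, -0.3, -0.4]
finger_gap: 0.0006
```

```bash
python3 -m inch '[{"ax":0,"ay":0,"az":0,"tx":0,"ty":1,"tz":0,"jaw":-1},{"ax":0,"ay":0,"az":0,"tx":0,"ty":2,"tz":0,"jaw":-1},{"ax":0,"ay":0,"az":0,"tx":0,"ty":2,"tz":0,"jaw":-1}]'
```

```text
time: 5.55
position: [0.5618, 0.171, 0.3749]
ee_rot: [-90.0, -0.0, -13.6]
ft_force: [-1.8, 0.4, 2.2]
finger_gap: 0.0002
```

```bash
python3 -m inch '[{"ax":0,"ay":0,"az":0,"tx":0,"ty":1,"tz":0,"jaw":-1},{"ax":0,"ay":0,"az":0,"tx":0,"ty":2,"tz":0,"jaw":-1},{"ax":0,"ay":0,"az":0,"tx":0,"ty":2,"tz":0,"jaw":-1}]'
```

```text
time: 5.92
position: [0.5618, 0.171, 0.3726]
ee_rot: [-90.0, -0.0, -13.6]
ft_force: [-0.2, 0.1, 1.8]
finger_gap: 0.0006
```

Contact came at TCP z about 0.375–0.376, so the pad is at z about 0.176, as measured. I press on.

```bash
python3 -m inch '[{"ax":0,"ay":0,"az":0,"tx":0,"ty":1,"tz":0,"jaw":-1},{"ax":0,"ay":0,"az":0,"tx":0,"ty":2,"tz":0,"jaw":-1},{"ax":0,"ay":0,"az":0,"tx":0,"ty":2,"tz":0,"jaw":-1}]'
```

```text
time: 6.3
position: [0.5618, 0.171, 0.3706]
ee_rot: [-90.0, 0.0, -13.6]
ft_force: [-1.4, 0.4, 2.7]
finger_gap: 0.0004
```

```bash
python3 -m inch '[{"ax":0,"ay":0,"az":0,"tx":0,"ty":1,"tz":0,"jaw":-1},{"ax":0,"ay":0,"az":0,"tx":0,"ty":1,"tz":0,"jaw":-1},{"ax":0,"ay":0,"az":0,"tx":0,"ty":1,"tz":0,"jaw":-1}]'
```

```text
time: 6.68
position: [0.5618, 0.171, 0.3696]
ee_rot: [-90.0, 0.0, -13.6]
ft_force: [-1.2, 0.0, 2.4]
finger_gap: 0.0004
```

```bash
python3 -m inch '[{"ax":0,"ay":0,"az":0,"tx":0,"ty":1,"tz":0,"jaw":-1},{"ax":0,"ay":0,"az":0,"tx":0,"ty":1,"tz":0,"jaw":-1},{"ax":0,"ay":0,"az":0,"tx":0,"ty":1,"tz":0,"jaw":-1}]'
```

```text
time: 7.05
position: [0.5618, 0.171, 0.3689]
ee_rot: [-90.0, -0.0, -13.6]
ft_force: [-2.6, 0.0, 4.6]
finger_gap: 0.0002
```

```bash
python3 -m inch '[{"ax":0,"ay":0,"az":0,"tx":0,"ty":1,"tz":0,"jaw":-1},{"ax":0,"ay":0,"az":0,"tx":0,"ty":1,"tz":0,"jaw":-1}]'
```

```text
time: 7.3
position: [0.5619, 0.171, 0.3685]
ee_rot: [-90.0, -0.0, -13.6]
ft_force: [-4.0, 1.0, 7.4]
finger_gap: 0.0003
```

The force rises past 4 N with hardly any further travel, so the lid is at its stop. I let go: straight up fast, then back towards the robot.

```bash
python3 -m inch '[{"ax":0,"ay":0,"az":0,"tx":0,"ty":-55,"tz":0,"jaw":-1},{"ax":0,"ay":0,"az":0,"tx":-20,"ty":-110,"tz":0,"jaw":-1},{"ax":0,"ay":0,"az":0,"tx":-60,"ty":-150,"tz":0,"jaw":-1},{"ax":0,"ay":0,"az":0,"tx":-110,"ty":-160,"tz":0,"jaw":-1},{"ax":0,"ay":0,"az":0,"tx":-150,"ty":-160,"tz":0,"jaw":-1}]'
python3 -m inch '[{"ax":0,"ay":0,"az":0,"tx":0,"ty":0,"tz":0,"jaw":-1},{"ax":0,"ay":0,"az":0,"tx":0,"ty":0,"tz":0,"jaw":-1},{"ax":0,"ay":0,"az":0,"tx":0,"ty":0,"tz":0,"jaw":-1},{"ax":0,"ay":0,"az":0,"tx":0,"ty":0,"tz":0,"jaw":-1},{"ax":0,"ay":0,"az":0,"tx":0,"ty":0,"tz":0,"jaw":-1}]'
python3 -m inch '[{"ax":0,"ay":0,"az":0,"tx":0,"ty":0,"tz":0,"jaw":-1},{"ax":0,"ay":0,"az":0,"tx":0,"ty":0,"tz":0,"jaw":-1},{"ax":0,"ay":0,"az":0,"tx":0,"ty":0,"tz":0,"jaw":-1},{"ax":0,"ay":0,"az":0,"tx":0,"ty":0,"tz":0,"jaw":-1},{"ax":0,"ay":0,"az":0,"tx":0,"ty":0,"tz":0,"jaw":-1}]'
python3 -m inch '[{"ax":0,"ay":0,"az":0,"tx":0,"ty":0,"tz":0,"jaw":-1},{"ax":0,"ay":0,"az":0,"tx":0,"ty":0,"tz":0,"jaw":-1},{"ax":0,"ay":0,"az":0,"tx":0,"ty":0,"tz":0,"jaw":-1},{"ax":0,"ay":0,"az":0,"tx":0,"ty":0,"tz":0,"jaw":-1},{"ax":0,"ay":0,"az":0,"tx":0,"ty":0,"tz":0,"jaw":-1}]'
python3 - <<'E'
from h import *
for n in("top","side","wrist"): cv2.imwrite(f"pics/{n}3.png",bot.capture(n)[:,:,::-1])
a=cv2.imread("pics/top3.png");b=cv2.imread("pics/wrist3.png")
cv2.imwrite("pics/both3.png",cv2.resize(np.hstack([a,b]),(800,300)))
E
```

```text
time: 7.92
position: [0.4146, 0.2064, 0.5284]
ee_rot: [-89.9, -0.2, -13.6]
ft_force: [-0.6, 0.4, -0.2]
finger_gap: 0.0005
time: 8.55
position: [0.4165, 0.2061, 0.5274]
ee_rot: [-90.0, 0.0, -13.6]
ft_force: [-0.1, 0.0, -0.5]
finger_gap: 0.0001
time: 9.18
position: [0.416, 0.2062, 0.5277]
ee_rot: [-90.0, -0.0, -13.6]
ft_force: [-0.3, 0.0, 0.5]
finger_gap: 0.0005
time: 9.8
position: [0.416, 0.2062, 0.5277]
ee_rot: [-90.0, 0.0, -13.6]
ft_force: [0.3, -0.1, 0.2]
finger_gap: 0.0006
```

View pics/both3.png

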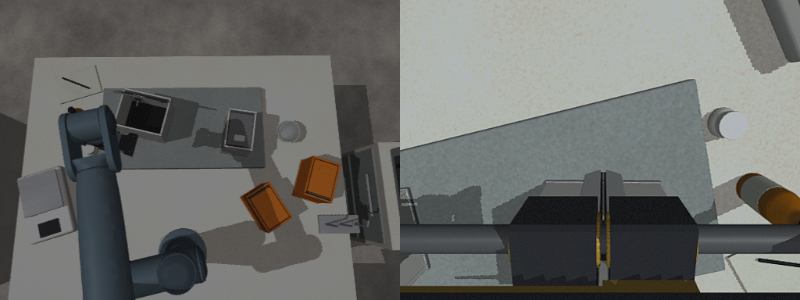

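View pics/side3.png

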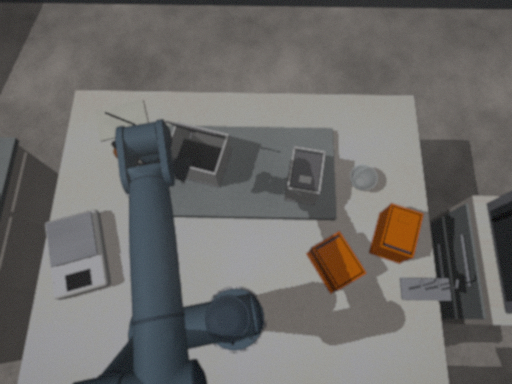

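The lid stands open with the dark interior visible (top view about (183,147)), and the narrow bin still looks shut. I check the opening angle and that it stays put.

```bash
python3 -m inch '[{"ax":0,"ay":0,"az":0,"tx":-60,"ty":0,"tz":0,"jaw":-1},{"ax":0,"ay":0,"az":0,"tx":-60,"ty":0,"tz":0,"jaw":-1},{"ax":0,"ay":0,"az":0,"tx":-60,"ty":0,"tz":0,"jaw":-1},{"ax":0,"ay":0,"az":0,"tx":-60,"ty":0,"tz":0,"jaw":-1},{"ax":0,"ay":0,"az":0,"tx":-60,"ty":0,"tz":0,"jaw":-1}]'
python3 - <<'E'
from h import *
for n in("top","side"): cv2.imwrite(f"pics/{n}4.png",bot.capture(n)[:,:,::-1])
a=cv2.imread("pics/top4.png");a3=cv2.imread("pics/top3.png");b=cv2.imread("pics/side4.png")
f=lambda i:cv2.resize(i,(395,395),interpolation=cv2.INTER_CUBIC)
cv2.imwrite("pics/crop4.png",np.hstack([f(a[100:190,140:230]),f(b[105:195,155:245])]))
print("lid diff",np.abs(a[105:150,160:225].astype(int)-a3[105:150,160:225]).max(), "narrow diff vs start",np.abs(a[135:160,292:325].astype(int)-cv2.imread("pics/top0.png")[135:160,292:325]).mean())
c,w=np.cos(np.radians(-14)),np.sin(np.radians(-14));
for ang in(1.0,1.2):
  for yb in(-.094,.094):
    xb=.065-.14*np.cos(ang);z=.033+.137+.14*np.sin(ang);X=np.array([.5999+c*xb-w*yb,.162+w*xb+c*yb,z,1])
    print(ang,yb,[(lambda p:p[:2]/p[2])(P(n)@X) for n in("top","side")])
for n,p in(("top",(306,177)),("side",(305,180))):print(cen(n,*p,file=f"pics/{n}4.png"))
E
```

```text
time: 10.58
position: [0.3583, 0.2201, 0.5275]
ee_rot: [-90.0, 0.0, -13.6]
ft_force: [-0.6, 1.0, -1.0]
finger_gap: 0.0006
lid diff 9 narrow diff vs start 6.902626262626263
1.0 -0.094 [array([204.2446, 139.8872]), array([214.478 , 141.6473])]
1.0 0.094 [array([143.0595, 125.7552]), array([162.2492, 128.6516])]
1.2 -0.094 [array([205.8692, 130.5566]), array([216.2578, 133.5433])]
1.2 0.094 [array([144.2065, 116.3895]), array([163.8259, 120.6058])]
(np.float64(308.3248259860789), np.float64(176.32286275209708))
(np.float64(307.0569354222392), np.float64(178.9407718761941))
```

View pics/crop4.png

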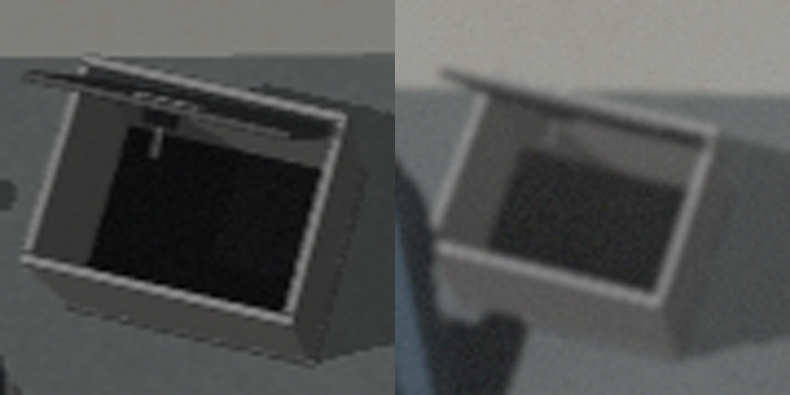

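View pics/top4.png

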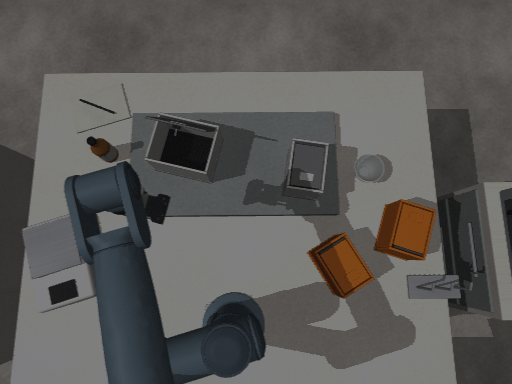

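The lid's free edge is at (146,117) in the top view. A lid at 1.2 rad should show it at (144,116), and one at 1.0 rad at (143,126), so it is fully open. It did not move between pictures. The wide bin's corner is unmoved at (146,159) and the narrow bin is shut. I hand in.

```bash
python3 -c "
from workcell import bot
print(bot.close_job())"
```

```text
the job is handed in; nothing more can be done
None
```

The wide bin's lid is open and the job is handed in, at about 10.7 s on the robot's clock. I pressed the pad of the wider (left) bin with the closed fingertips until the lid reached its stop. The last force reading was about 7 N up, 8.5 N in all. I then withdrew straight up and back, and the lid swung open by itself.

- **Lid:** its free edge matches the fully open angle of 1.2 rad to within about 2 px, and it did not move between two looks about 0.7 s apart.
- **Bins:** the wide bin's near-left rim corner is within 0.5 px of where it started, and the narrow bin still looks shut.
- **Bystanders:** the bottle and mortar look unmoved in the last top view. The jar was hidden behind the arm there, but the wrist view taken after the press shows it upright.
- **Robot:** the arm is clear of everything, with force readings at noise level.
- **Disagreement:** the narrow bin's pad centroid shifted by about 2 px sideways in both fixed views. I put that down to the arm's shadow falling on it, judging by the picture only.
- **Refused call:** my first move command was rejected because its rows left out some fields. Nothing moved.

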